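# Park the griddle pan off the heat and lift the toasted roll with the tongs

### The arm

A 6-joint arm with a two-finger parallel gripper is mounted at the origin on a cart in front of the work surface, level with it; the furniture and walls round the work are solid. World frame = base frame: x ahead of the robot, y to its left, z up, the work surface at z = 0. Lengths are in m, angles in rad, forces in N, time in s.
With the tool pointing down it reaches from about 0.3 to 0.775 m from the base axis. Payload 14.6 kg.
Tool frame: the origin (TCP) lies at the very end of the fingers, on their centre line; the grasp point (between the pads) lies 19 mm behind it; z points along the fingers, y is the line along which they close (so a half turn about z gives the same grasp; the last joint's range is limited). The gripper opens to 94 mm and grips with 3 to 60 N. Pads are 16 mm wide; open, the fingers measure 119 mm over their backs; the gripper's body (75 mm by 177 mm) begins 78 mm behind the grasp point.
Start: joints at [1.121, 0.3, 1.521, -0, 1.321, -0.067], TCP at [0.205, 0.51, 0.172] pointing down, gripper open.
Joint ranges: [-3.03, 3.03], [-0.79, 2.21], [0.23, 2.52], [-1.04, 4.18], [0, 3.07], [-2.55, 2.55]. Speed limits (rad/s): [2.22, 2.22, 2.57, 3.14, 3.14, 3.14].

### API

Orientations are given as [roll, pitch, yaw] about the fixed x, y, z axes, in that order (R = Rz(yaw) Ry(pitch) Rx(roll)).
In Python, from station import ctrl, cams gives the robot as it stands. The module is installed in compiled form; this text tells all that it offers.
- The arm moves only by the tool arm_command, never from a script. Its argument "plan" is a list that holds one entry, the list of rows, each a list of 7 numbers: the shift along the tool's x, y, z in fractions of the full range, 1 being 800 mm, then the turn, a rotation vector about the tool's x, y, z in parts of the range, where 1.0 means pi rad, then the closure, from -1 (fully open) to 1 (shut). A call has 1 to 12 rows; each row is the pose to reach, as a shift and turn from the pose commanded when the call began, along the tool's axes at that moment; what a row does not reach only later rows make up. A row lasts 1/10 s, in which the tool goes at most 50 mm and 8.59 degrees, less where a joint would pass 70% of its speed; a pose out of reach is approached as far as the arm can. Shift and turn numbers lie between -1 and 1, and a call with a number outside is refused. A call with a gripper value outside its range is refused whole. The fingers move at their own pace and stop on an object; "squeeze" is the grip in N (left out, the last holds). Time passes only in rows, so rows that repeat a pose let the fingers close. It gives the time, the measured TCP pose, the force, the opening and the grip force at its end, in the units of the state.
- ctrl.get_obs(): the state, without advancing time (a new reading comes with each control period).
- cams.camera(name): name is "scene" or "top" or "wrist"; returns (picture, depth): 480x640x3 uint8, blue, green, red; 480x640 float32, m along the optical axis (not along the pixel's ray), 0 where there is no reading.
- cams.camera_info(name): a dict with "fx", "fy", "cx", "cy" (pixels), "world_to_cam" (4x4, takes a point from world to camera coordinates). Camera axes: x right, y down, z forward; pixel columns grow to the right and rows downward; lengths in m; the calibration is good to about 2 mm. A picture is of the moment at which its call begins: read the wrist's pose just before it. camera_info takes no time and is no camera call; for the wrist camera it gives the pose at the moment of the call.
- ctrl.hand_in(): hands the job in; it is judged then, once.
The state is a dict: "time_s": time; "qpos": joint angles; "joint_vel": joint speeds; "tau": joint torques, N m; "ee_pos": TCP position; "eef_rot": TCP orientation; "force": force on the tool from outside, world axes, zero at the start; "moment": the same for the moment, N m; "grip_width": finger opening in m; "grip_force": force on a finger pad.
Only numpy, scipy, OpenCV 4.12 (cv2) and the standard library are available. Lean on these libraries where they do the work, as an engineer would, in place of code of your own. Each camera call takes 0.05 s, during which the arm holds its last target. There are 200 camera calls.

### The job

The bread roll in the griddle pan is toasted: slide the pan sideways along the hob, without lifting it and with the roll still in it, from the lit red cooking ring to the unlit white ring, centre it there and let go. Then pick up the kitchen tongs, close them round the roll and lift it at least 6 cm up off the pan so that I can look at its underside, and finish holding it there over the pan, still, gripped in the tongs' jaws. Never touch the roll with the gripper itself, and leave the other two rolls alone.

Things in the scene. Friction and masses are not known exactly. Their poses are not given: they have to be found in the camera images.
- hob: Portable two-zone induction hob, fixed: black glass slab 270 (x) x 440 (y) mm, its flat glass top 50 mm above the worktop. Origin on the worktop under its middle; x points away from the robot, y to the left. The two rings lie side by side along its y, 216 mm apart, 20 mm behind the middle.
- zone_hot: The lit cooking zone: two thin red circles (196 and 100 mm across) printed on the hob's glass. Origin at its centre, on the glass. It may be the left or the right zone. The pan starts about on it.
- zone_rest: The unlit parking zone: the same circles in white, on the other half of the glass. Origin at its centre, on the glass.
- pan: Flat black griddle pan, loose, 0.5 kg, 182 mm across, rim 14 mm high, inner floor 4 mm above its underside; slides on the glass with a few newtons. Origin at the centre of its underside. A straight wooden handle, 20 mm wide, points along its own -x, roughly to the robot, 108 to 212 mm from the centre, its underside 6 mm and its top 20 mm above the pan's underside.
- pan_grip (a point): A good place to grip the pan's wooden handle from above: 140 mm from the pan's centre, at the handle's mid height (13 mm above the pan's underside, so 63 mm above the worktop).
- roll: Round golden bread roll with a scored cross, 61 mm across and 45 mm high, about 60 g, rigid, standing in the pan up to 2 cm off its centre. Origin at the centre of its flat underside. It is widest 13 to 29 mm above its underside.
- roll_center (a point): The middle of that roll, on its axis, 21 mm above its underside.
- tongs: Steel spring tongs, dark red grips, 130 g, lying on their side left of the hob, jaws away from the robot, so that they open and close level. Origin under the hinge pin; jaws along +x, z (up) is the pin's axis. This body is pin and left arm (a); the right arm (b) turns on the pin. 28 mm high at pin and jaws, 236 mm from pin to tips; balance about 117 mm from the pin. A spring holds them open.
- tongs_arm (a joint): How far the tongs are closed: 0 at the open stop (grips 61 mm over their outsides, jaws 96 mm apart inside), about 0.16 rad closed on the roll (grips 42 mm), 0.36 rad shut. 1 mm less at the grips is 1.75 mm less at the jaws. The spring pushes each grip out with 8 N at the stop, 11 N at the roll: squeezed to about 53 mm the tongs can be carried with the jaws 82 mm apart.
- grip_a (a point): On the outside of the left red grip, 120 mm from the pin, at mid height (14 mm above the worktop at the start). The grips are 24 mm high and run from 70 to 160 mm from the pin; take both between the fingers, across the tongs. Opened wider than 61 mm the gripper drops the tongs.
- grip_b (a point): On the outside of the right grip, 120 mm from the pin, at mid height.
- jaw_a (a point): Inner face of the left jaw, its middle, 210 mm from the pin, at mid height (the jaw is a shallow cup 52 mm long and 28 mm high, its front and rear lips reach 7 mm farther in: bring the open jaws over the roll from above).
- jaw_b (a point): Inner face of the right jaw, its middle, likewise.
- roll2: A second roll, same look, waiting on the chopping board right of the hob; leave alone.
- roll3: A third roll, same look, on the chopping board; leave alone.
Things that resemble listed ones, but are neither listed nor needed, are in the scene too. Leave any green or pink look-alike of the roll alone.

How it is judged:
By the outcome, as a careful person would: the job done as asked, in the order asked, and still so for the second after the job is handed in, while the arm keeps its last pose, push and grip.
It also fails if it takes over 58 s, if anything falls off the work surface, if the arm or the gripper's body presses on something with over 40 N, if the wrist force passes 120 N, or if a joint passes its speed limit or range.

## Working session

There is one attempt and no reset: what is moved stays moved. The work goes in short steps, Python scripts to look and compute and a tool call to move; the robot and the scene stay as the last step left them, time stands still between calls to the robot, and variables do not carry over. Pictures are saved under pics/ and viewed, at most 10 in all, crops included, and the job is handed in when it is done.

Besides the shell and the picture viewer there is one more tool, called by a JSON object that holds its "api" and its "payload". arm_command: Moves the arm, as the interface text tells. Its arguments: {"type":"object","properties":{"plan":{"type":"array"},"squeeze":{"type":"number"}},"required":["plan"]}

```bash
mkdir -p pics
cat > h.py <<'E'
import numpy as np, cv2
from station import ctrl, cams
def grab(n):
    p,d=cams.camera(n); i=cams.camera_info(n); return p,d,i
def world(d,i):
    v,u=np.mgrid[0:480,0:640]
    P=np.stack([(u-i['cx'])/i['fx']*d,(v-i['cy'])/i['fy']*d,d,np.ones_like(d)],-1)
    return (P@np.linalg.inv(i['world_to_cam']).T)[...,:3]
E
python3 - <<'E'
from h import *
o=ctrl.get_obs(); print({k:np.round(v,3) for k,v in o.items()})
for n in ('top','scene'):
    p,d,i=grab(n); cv2.imwrite(f'pics/{n}0.png',p); np.savez(f'{n}0.npz',p=p,d=d,w=world(d,i)); print(n,i['fx'],np.round(i['world_to_cam'],3).tolist())
E
```

```text
{'time_s': np.float64(0.0), 'qpos': array([ 1.121,  0.3  ,  1.522,  0.   ,  1.321, -0.067]), 'joint_vel': array([ 0.001,  0.   , -0.   , -0.001, -0.001, -0.001]), 'tau': array([-3.0000e-03, -5.3181e+01, -3.5272e+01,  7.1000e-02,  2.4000e-02,
       -0.0000e+00]), 'ee_pos': array([0.205, 0.51 , 0.171]), 'eef_rot': array([-3.14 , -0.   ,  2.759]), 'force': array([ 0.258, -0.093, -0.574]), 'moment': array([ 0.029, -0.017, -0.025]), 'grip_force': np.float64(0.0), 'grip_width': np.float64(0.094)}
top 444.8656583298503 [[-0.013, -1.0, 0.005, -0.003], [-0.996, 0.012, -0.084, 0.508], [0.084, -0.006, -0.996, 1.281], [0.0, 0.0, 0.0, 1.0]]
scene 500.8871293120028 [[0.645, -0.764, -0.013, -0.328], [-0.346, -0.277, -0.896, 0.268], [0.681, 0.583, -0.443, 1.409], [0.0, 0.0, 0.0, 1.0]]
```

View pics/top0.png

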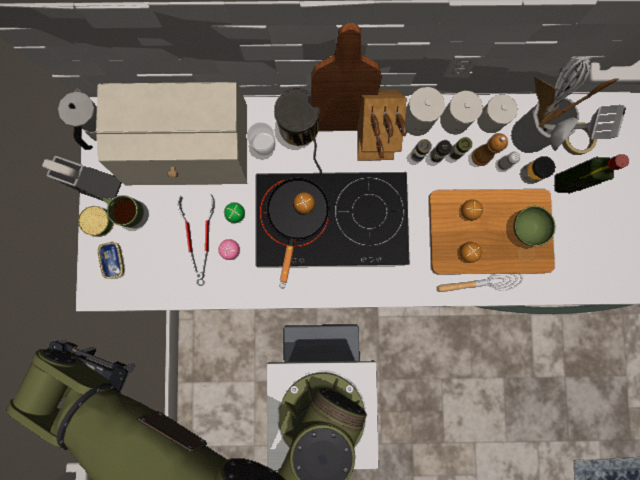

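View pics/scene0.png

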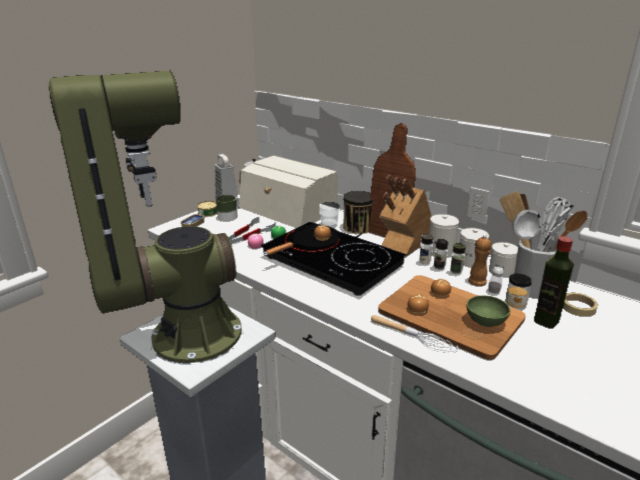

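The top view shows the red ring and pan on the left (centre about 296,212), with the handle running to (284,285) and the roll at (304,203). The white ring is on the right at about (370,211). The tongs' pin is at (200,280) with their jaws near y=200. The scene view agrees.

```bash
cat >> h.py <<'E'
def ray(i,uv,z):
    uv=np.atleast_2d(np.asarray(uv,float)); T=np.linalg.inv(i['world_to_cam'])
    r=np.c_[(uv[:,0]-i['cx'])/i['fx'],(uv[:,1]-i['cy'])/i['fy'],np.ones(len(uv))]@T[:3,:3].T
    c=T[:3,3]; return c[:2]+r[:,:2]*((z-c[2])/r[:,2])[:,None]
def circ(P):
    from scipy.optimize import least_squares
    s=least_squares(lambda q:np.hypot(P[:,0]-q[0],P[:,1]-q[1])-q[2],[*P.mean(0),.09],loss='soft_l1',f_scale=.002); return s.x
def comps(m,box):
    k=np.zeros(m.shape,bool); a,b,c,e=box; k[c:e,a:b]=m[c:e,a:b]; v,u=np.nonzero(k); return np.c_[u,v]
def masks(p):
    h=cv2.cvtColor(p,cv2.COLOR_BGR2HSV).astype(int); return h[...,0],h[...,1],h[...,2]
def pca(P):
    c=P.mean(0); w,V=np.linalg.eigh(np.cov((P-c).T)); a=V[:,1]*np.sign(V[0,1]); return c,a,np.sqrt(w)
E
python3 - <<'E'
from h import *
z=np.load('top0.npz'); p,d,w=z['p'],z['d'],z['w']; i=cams.camera_info('top')
H,S,V=masks(p)
# white ring
uv=comps((V>90)&(S<80),(325,407,176,250)); P=ray(i,uv,.05); c0=ray(i,[370,211],.05)[0]
r=np.hypot(*(P-c0).T); Q=P[(r>.08)&(r<.115)]; print('white',circ(Q),len(Q))
uv=comps((S>150)&(V>90)&((H<5)|(H>175)),(257,335,172,267)); P=ray(i,uv,.05); c0=ray(i,[295,211],.05)[0]
r=np.hypot(*(P-c0).T);Q=P[(r>.08)&(r<.115)];print('red',circ(Q),len(Q))
hob=comps(V<60,(250,415,165,275)); P=ray(i,hob,.05);print('hob',np.percentile(P,[1,99],axis=0))
# handle
uv=comps((S>120)&(V>80)&(H>=5)&(H<20),(272,300,240,292)); P=ray(i,uv,.07); c,a,s=pca(P); t=(P-c)@a; print('handle',c,a,t.min(),t.max(),len(P),np.degrees(np.arctan2(a[1],a[0])))
# roll
uv=comps((S>100)&(V>80)&(H>=5)&(H<25),(285,325,185,222)); P=ray(i,uv,.075);print('roll',P.mean(0),np.ptp(P,axis=0),len(P))
# tongs grips
for n,b in (('A',(178,196,210,262)),('B',(199,216,210,262))):
    uv=comps((S>120)&(V>50)&((H<8)|(H>172)),b);P=ray(i,uv,.022);c,a,s=pca(P);t=(P-c)@a;print(n,c,a,np.ptp(t),len(P))
uv=comps(V<150,(190,210,268,290));P=ray(i,uv,.028);print('pin',P.mean(0),len(P))
D=(w[...,2]>.008)&(w[...,2]<.05); 
print('depth z at pan floor',w[225,290],'roll top',w[203,304],'rim etc',w[212,262],'handle',w[265,288], 'table',w[290,300])
for n,b in (('t',(170,222,190,292)),):
    uv=comps(D,b);print(n,len(uv)); 
for x in(200,215,230,245,260,280): print(x,[ (u,round(w[x,u,2],3)) for u in range(176,220) if w[x,u,2]>.008])
cv2.imwrite('pics/c.png',cv2.resize(p[150:300,160:420],None,fx=3,fy=3,interpolation=cv2.INTER_CUBIC))
E
```

```text
white [ 0.58428829 -0.14056198  0.09791405] 76
red [0.58431783 0.07376018 0.09786234] 61
hob [[ 0.43204508 -0.24602004]
 [ 0.6938513   0.17860742]]
handle [0.44163025 0.09632473] [ 0.99169558 -0.12860742] -0.056586284988307714 0.05862973704363678 258 -7.389127991091085
roll [0.60737654 0.04563437] [0.05732622 0.05660292] 327
A [0.51777364 0.38604644] [0.99055127 0.13714292] 0.08666005561593794 83
B [0.52129462 0.33306505] [ 0.99970937 -0.02410759] 0.08521041127977384 72
pin [0.40133151 0.34787143] 74
depth z at pan floor [0.54529985 0.08658837 0.05362391] roll top [0.60111112 0.04432499 0.0977414 ] rim etc [0.5839326  0.16676649 0.05254983] handle [0.4306234  0.0917391  0.07021467] table [0.35857057 0.06185473 0.00399783]
t 614
200 [(178, np.float64(0.025)), (179, np.float64(0.02)), (180, np.float64(0.016)), (211, np.float64(0.028)), (212, np.float64(0.026)), (213, np.float64(0.015))]
215 [(181, np.float64(0.022)), (182, np.float64(0.018)), (209, np.float64(0.02)), (210, np.float64(0.02)), (211, np.float64(0.009))]
230 [(186, np.float64(0.028)), (187, np.float64(0.027)), (188, np.float64(0.025)), (189, np.float64(0.015)), (198, np.float64(0.009)), (205, np.float64(0.027)), (206, np.float64(0.029)), (207, np.float64(0.021)), (208, np.float64(0.013))]
245 [(177, np.float64(0.009)), (188, np.float64(0.027)), (189, np.float64(0.027)), (190, np.float64(0.024)), (191, np.float64(0.012)), (205, np.float64(0.026)), (206, np.float64(0.026)), (207, np.float64(0.021)), (219, np.float64(0.035))]
260 [(192, np.float64(0.026)), (193, np.float64(0.017)), (204, np.float64(0.023)), (205, np.float64(0.012)), (218, np.float64(1.319))]
280 [(197, np.float64(0.021)), (202, np.float64(0.013))]
```

View pics/c.png

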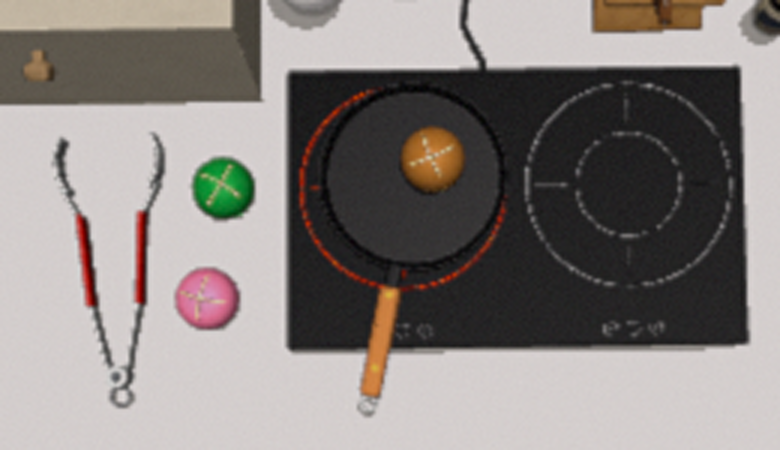

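```bash
cat >> h.py <<'E'
from scipy.spatial.transform import Rotation as R
def row(x,y,z,yaw):
    "tool-frame shift(mm)+rotvec to bring the TCP, pointing down, to this pose"
    o=ctrl.get_obs(); A=R.from_euler('xyz',o['eef_rot']); B=R.from_euler('xyz',[np.pi,0,yaw])
    s=A.inv().apply(np.array([x,y,z])-o['ee_pos'])*1000; r=(A.inv()*B).as_rotvec()
    print('row',np.round(s,1).tolist(),np.round(r,3).tolist(),'| t',round(float(o['time_s']),2),'ee',np.round(o['ee_pos'],4),np.round(o['eef_rot'],3),'q',np.round(o['qpos'],2))
E
python3 - <<'E'
from h import *
z=np.load('top0.npz'); p,d,w=z['p'],z['d'],z['w']; i=cams.camera_info('top')
m=(w[...,2]>.0585)&(w[...,2]<.067); uv=comps(m,(255,345,170,255)); P=w[uv[:,1],uv[:,0]][:,:2]
r=np.hypot(*(P-[.597,.072]).T);Q=P[(r>.075)&(r<.105)];print('rim',circ(Q),len(Q))
row(.42,.094,.22,3.0)
E
```

```text
rim [0.59225645 0.06554062 0.08725191] 386
row [-354.5, -305.7, -48.4] [-0.001, -0.0, -0.241] | t 0.1 ee [0.2053 0.5099 0.1712] [-3.141 -0.     2.759] q [ 1.12  0.3   1.52 -0.    1.32 -0.07]
```

Careful with the scale: shifts go in shares of 800 mm and turns go in shares of pi rad. That gives: -354 mm / 800 = -0.4425, -306 mm / 800 = -0.3825, -0.241 rad / 3.1416 = -0.0767.

{"api": "arm_command", "payload": {"plan": [[[0,0,-0.06,0,0,0,-1],[-0.4425,-0.3825,-0.06,0,0,-0.0767,-1],[-0.4425,-0.3825,-0.06,0,0,-0.0767,-1],[-0.4425,-0.3825,-0.06,0,0,-0.0767,-1],[-0.4425,-0.3825,-0.06,0,0,-0.0767,-1],[-0.4425,-0.3825,-0.06,0,0,-0.0767,-1],[-0.4425,-0.3825,-0.06,0,0,-0.0767,-1],[-0.4425,-0.3825,-0.06,0,0,-0.0767,-1],[-0.4425,-0.3825,-0.06,0,0,-0.0767,-1],[-0.4425,-0.3825,-0.06,0,0,-0.0767,-1],[-0.4425,-0.3825,-0.06,0,0,-0.0767,-1],[-0.4425,-0.3825,-0.06,0,0,-0.0767,-1]]]}}

```text
time_s: 1.3
ee_pos: [0.4201, 0.0922, 0.2194]
eef_rot: [-3.141, -0.001, 2.996]
force: [0.3, 0.3, -0.2]
grip_width: 0.094
grip_force: 0.0
```

Run:
```python
from h import *
row(.42,.094,.22,3.0)
i=cams.camera_info('wrist'); p,d=cams.camera('wrist'); np.savez('w1.npz',p=p,d=d,w=world(d,i),T=i['world_to_cam']); cv2.imwrite('pics/w1.png',p)
print(i['fx'],np.round(np.linalg.inv(i['world_to_cam']),3).tolist())
```

```text
row [0.3, 1.8, -0.6] [-0.0, -0.001, -0.004] | t 1.3 ee [0.4201 0.0922 0.2194] [-3.141e+00 -1.000e-03  2.996e+00] q [ 0.13 -0.01  1.76 -0.    1.39 -1.29]
345.11697144138924 [[0.145, 0.96, 0.24, 0.351], [0.989, -0.14, -0.035, 0.101], [-0.0, 0.243, -0.97, 0.432], [0.0, 0.0, 0.0, 1.0]]
```

View pics/w1.png

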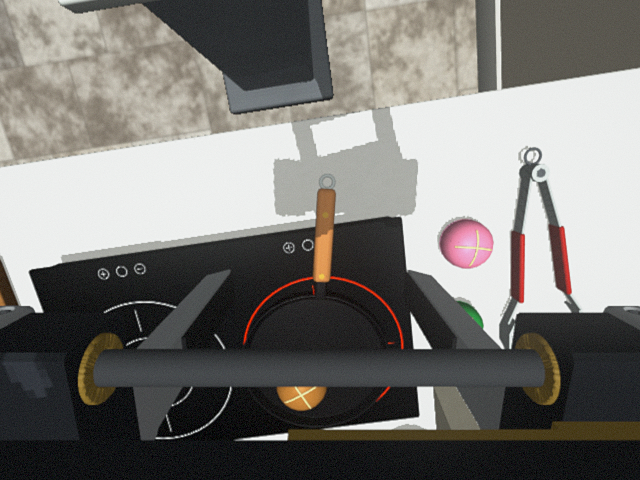

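The wrist view shows the handle from (327,188) to (322,282), the pan rim around (320,360), and the tongs' pin at (540,172) with the grips near (518,265) and (561,260).

Run:
```python
from h import *
z=np.load('w1.npz'); p,d,w=z['p'],z['d'],z['w']; i=dict(cams.camera_info('wrist')); i['world_to_cam']=z['T']
H,S,V=masks(p)
uv=comps((S>110)&(V>80)&(H>=5)&(H<22),(305,345,180,290)); Q=w[uv[:,1],uv[:,0]]; print('z med',np.median(Q[:,2]))
uv=uv[Q[:,2]>.066]; P=ray(i,uv,.07); c,a,s=pca(P); t=(P-c)@a; print('handle',c,a,t.min(),t.max(),np.ptp((P-c)@[-a[1],a[0]]),len(P),np.arctan2(a[1],a[0]))
e=(np.percentile(t,.5)+np.percentile(t,99.5))/2; print('pan centre est',c+(e+.160)*a, 'grip140',c+(e+.02)*a)
m=(w[...,2]>.060)&(w[...,2]<.067);uv=comps(m,(235,400,285,348));P=w[uv[:,1],uv[:,0]][:,:2];r=np.hypot(*(P-(c+(e+.16)*a)).T);Q=P[(r>.08)&(r<.1)];print('rim',len(Q),circ(Q) if len(Q) else '',np.percentile(r,[5,50,95]))
for n,b in (('B',(508,527,228,305)),('A',(548,576,222,300))):
    uv=comps((S>120)&(V>50)&((H<8)|(H>172)),b);Q=w[uv[:,1],uv[:,0]];k=(Q[:,2]>.018)&(Q[:,2]<.03);P=ray(i,uv[k],.026);c,a,s=pca(P);t=(P-c)@a;print(n,c,a,np.ptp(t),np.ptp((P-c)@[-a[1],a[0]]),len(P))
print('pin',ray(i,[540,172],.028),w[172,540])
row(.462,.094,.08,3.0)
```

```text
z med 0.06897442712028884
handle [0.43527685 0.09415002] [ 0.97868091 -0.20538667] -0.049540111847255174 0.0531563504513312 0.019155023735556994 1521 -0.20685878382241768
pan centre est [0.59356865 0.06093079] grip140 [0.45655332 0.08968492]
rim 665 [0.59140581 0.06210402 0.08649235] [0.08540498 0.08819457 0.09980818]
B [0.5219968  0.32929198] [ 0.99986508 -0.01642628] 0.08960368230835605 0.00666574845018259 349
A [0.51887579 0.38213792] [0.99090587 0.13455693] 0.08961196432462039 0.0067482458001712035 355
pin [[0.40705655 0.35004287]] [0.40691323 0.34940405 0.02903741]
row [-42.1, 6.6, 139.4] [-0.0, -0.001, -0.003] | t 1.35 ee [0.4195 0.0935 0.2194] [-3.141e+00 -1.000e-03  2.997e+00] q [ 0.13 -0.01  1.76  0.    1.39 -1.29]
```

Run:
```python
from h import *
row(.4566,.0897,.11,2.935)
row(.4566,.0897,.054,2.935)
```

```text
row [-37.3, 1.6, 109.4] [-0.0, -0.001, 0.062] | t 1.35 ee [0.4195 0.0935 0.2194] [-3.141e+00 -1.000e-03  2.997e+00] q [ 0.13 -0.01  1.76  0.    1.39 -1.29]
row [-37.4, 1.6, 165.4] [-0.0, -0.001, 0.062] | t 1.35 ee [0.4195 0.0935 0.2194] [-3.141e+00 -1.000e-03  2.997e+00] q [ 0.13 -0.01  1.76  0.    1.39 -1.29]
```

Scaled: 165 mm / 800 = 0.2063, 164 mm / 800 = 0.205, 0.062 rad / 3.1416 = 0.0197.

{"api": "arm_command", "payload": {"plan": [[[-0.0463,0.0019,0.0625,0,0,0.0197,-0.3],[-0.0463,0.0019,0.1188,0,0,0.0197,-0.3],[-0.0463,0.0019,0.15,0,0,0.0197,-0.3],[-0.0463,0.0019,0.175,0,0,0.0197,-0.3],[-0.0463,0.0019,0.1938,0,0,0.0197,-0.3],[-0.0463,0.0019,0.205,0,0,0.0197,-0.3],[-0.0463,0.0019,0.2063,0,0,0.0197,-0.3],[-0.0463,0.0019,0.2063,0,0,0.0197,1],[-0.0463,0.0019,0.2063,0,0,0.0197,1],[-0.0463,0.0019,0.2063,0,0,0.0197,1],[-0.0463,0.0019,0.2063,0,0,0.0197,1],[-0.0463,0.0019,0.2063,0,0,0.0197,1]]], "squeeze": 25}}

```text
time_s: 2.55
ee_pos: [0.4564, 0.0903, 0.055]
eef_rot: [3.141, 0.0, 2.938]
force: [0.0, 0.5, 0.6]
grip_width: 0.0244
grip_force: 0.0
```

Run:
```python
from h import *
print(ctrl.get_obs()['grip_width'],ctrl.get_obs()['grip_force'],ctrl.get_obs()['force'])
i=cams.camera_info('wrist'); p,d=cams.camera('wrist'); w=world(d,i);cv2.imwrite('pics/w2.png',p)
o=ctrl.get_obs()
# pan: centre should be ee + .140*handle dir
yaw=o['eef_rot'][2]; a=-np.array([np.cos(yaw),np.sin(yaw)]); print('pan pred',o['ee_pos'][:2]+.14*a,yaw)
P0=np.array([.5843,-.1405])
row(*(P0-.14*a),o['ee_pos'][2],yaw)
```

```text
0.02444261367366088 0.0 [0.01897341 0.47632578 0.64677254]
pan pred [0.59353667 0.06199819] 2.9376962083758036
row [-32.0, -200.2, -0.0] [0.0, 0.0, 0.0] | t 2.6 ee [0.4564 0.0903 0.0549] [3.141 0.    2.938] q [ 0.12  0.25  1.88  0.    1.01 -1.25]
```

View pics/w2.png

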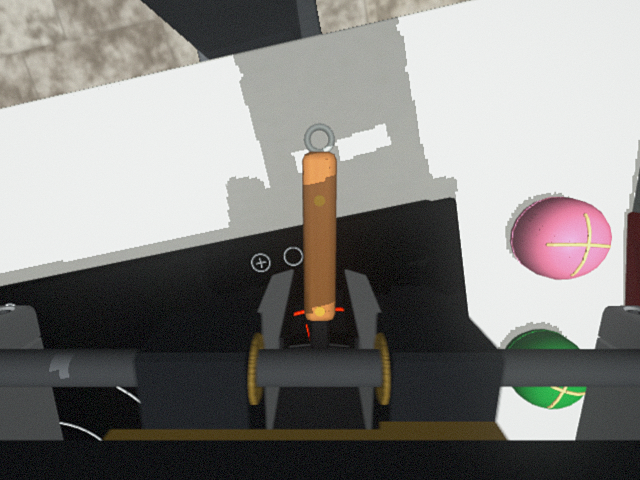

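The handle is centred between the closing fingers, with its axis at u≈320. I'll finish closing.

{"api": "arm_command", "payload": {"plan": [[[0,0,0,0,0,0,1],[0,0,0,0,0,0,1],[0,0,0,0,0,0,1],[0,0,0,0,0,0,1]]]}}

```text
time_s: 3.0
ee_pos: [0.4563, 0.0903, 0.0547]
eef_rot: [-3.142, -0.0, 2.938]
force: [0.3, 0.3, 1.1]
grip_width: 0.0
grip_force: 0.0
```

Scaled: -100 mm / 800 = -0.125, -94 mm / 800 = -0.1175.

{"api": "arm_command", "payload": {"plan": [[[-0.0006,-0.0038,0,0,0,0,1],[-0.0019,-0.0113,0,0,0,0,1],[-0.0038,-0.0225,0,0,0,0,1],[-0.0063,-0.0375,0,0,0,0,1],[-0.0088,-0.055,0,0,0,0,1],[-0.0113,-0.0725,0,0,0,0,1],[-0.0138,-0.09,0,0,0,0,1],[-0.0163,-0.105,0,0,0,0,1],[-0.0188,-0.1175,0,0,0,0,1],[-0.02,-0.125,0,0,0,0,1],[-0.02,-0.125,0,0,0,0,1]]]}}

```text
time_s: 4.1
ee_pos: [0.4518, -0.0114, 0.0547]
eef_rot: [3.142, -0.0, 2.937]
force: [0.2, 0.4, 0.7]
grip_width: 0.0007
grip_force: 0.0
```

Run:
```python
from h import *
o=ctrl.get_obs();yaw=o['eef_rot'][2]; a=-np.array([np.cos(yaw),np.sin(yaw)]); print(o['grip_width'],o['grip_force'],o['force'],o['moment'])
row(*(np.array([.5843,-.1405])-.14*a),.0549,yaw)
p,d,i=grab('top');cv2.imwrite('pics/t2.png',cv2.resize(p[150:300,160:420],None,fx=3,fy=3))
```

```text
0.0006503191019282721 0.0 [0.1589545 0.3513018 0.7060476] [-0.02819403 -0.01996569  0.03067607]
row [-16.0, -99.4, -0.2] [0.0, -0.0, -0.0] | t 4.1 ee [ 0.4518 -0.0114  0.0547] [ 3.142 -0.     2.937] q [-0.11  0.23  1.91  0.    1.   -1.47]
```

View pics/t2.png

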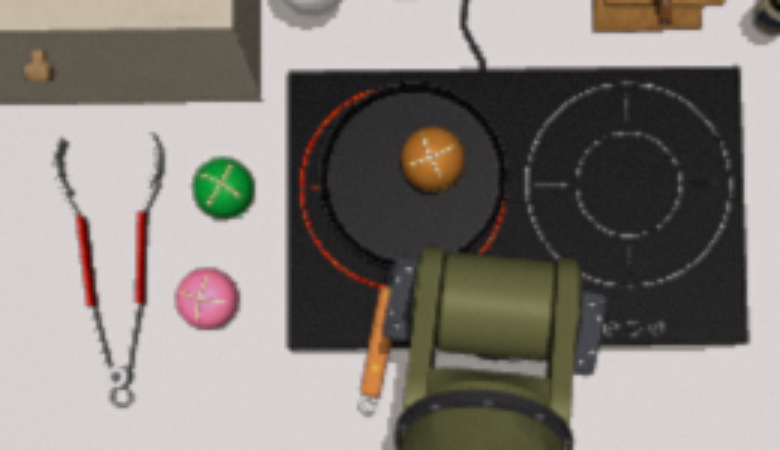

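The fingers shut with nothing between them and the pan hasn't moved: in the crop it is still on the red ring at (414,177). I need to find out where the fingers really were.

Run:
```python
from h import *
o=ctrl.get_obs()
def proj(i,X):
    q=i['world_to_cam']@np.r_[X,1]; return np.round([i['fx']*q[0]/q[2]+i['cx'],i['fy']*q[1]/q[2]+i['cy'],q[2]],3)
i=cams.camera_info('wrist'); p,d=cams.camera('wrist'); A=R.from_euler('xyz',o['eef_rot'])
for dz in (0,-.019,-.04): 
    uvz=proj(i,o['ee_pos']+A.apply([0,0,dz])); print('wrist',dz,uvz, d[int(uvz[1]),int(uvz[0])])
w=world(d,i); print(proj(i,[.4564,.09,.07]))
ps,ds,js=grab('scene'); uvz=proj(js,o['ee_pos']); print('scene',uvz); u,v=int(uvz[0]),int(uvz[1])
a=cv2.resize(ps[v-75:v+45,u-80:u+80],(640,480),interpolation=cv2.INTER_CUBIC)
cv2.imwrite('pics/dbg.png',np.hstack([cv2.resize(p,(400,300)),cv2.resize(a,(400,300))]))
```

```text
wrist 0 [3.1986e+02 2.6559e+02 2.2300e-01] 0.22756648
wrist -0.019 [3.19973e+02 2.75602e+02 2.04000e-01] 0.18350966
wrist -0.04 [3.20125e+02 2.89003e+02 1.84000e-01] 0.16592753
[4.88753e+02 2.47843e+02 2.04000e-01]
scene [305.574 257.796   1.686]
```

View pics/dbg.png

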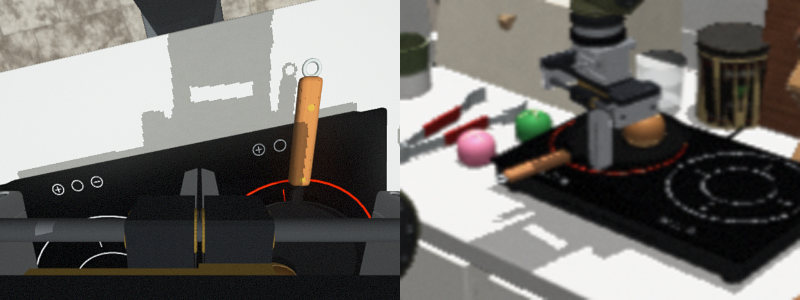

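Run:
```python
from h import *
o=ctrl.get_obs(); i=cams.camera_info('wrist'); p,d=cams.camera('wrist'); w=world(d,i)
for v in range(258,310,4): print(v,d[v,[300,312,318,324,335]].round(3),w[v,312].round(3))
js=cams.camera_info('scene'); ps,ds=cams.camera('scene'); W=world(ds,js)
k=(np.hypot(W[...,0]-o['ee_pos'][0],W[...,1]-o['ee_pos'][1])<.035)&(W[...,2]>.068)&(W[...,2]<.2)
print(len(W[k])); Q=W[k]
for z0 in np.arange(.065,.2,.01):
    q=Q[(Q[:,2]>=z0)&(Q[:,2]<z0+.01)]
    if len(q): print(round(z0,3),len(q),q.mean(0).round(3),np.ptp(q,axis=0).round(3))
print(o['ee_pos'],o['eef_rot'],o['qpos'])
for v in range(235,262,2): print(v,W[v,305].round(3),ps[v,305])
```

```text
258 [0.226 0.227 0.227 0.228 0.228] [ 0.447 -0.015  0.05 ]
262 [0.227 0.227 0.229 0.228 0.229] [ 0.45  -0.015  0.05 ]
266 [0.227 0.229 0.229 0.229 0.228] [ 0.453 -0.016  0.049]
270 [0.227 0.188 0.229 0.187 0.23 ] [ 0.442 -0.013  0.089]
274 [0.182 0.181 0.187 0.181 0.182] [ 0.442 -0.013  0.096]
278 [0.176 0.175 0.181 0.174 0.175] [ 0.442 -0.013  0.102]
282 [0.171 0.171 0.174 0.171 0.171] [ 0.443 -0.013  0.106]
286 [0.166 0.165 0.17  0.165 0.165] [ 0.443 -0.013  0.112]
290 [0.161 0.161 0.164 0.159 0.16 ] [ 0.443 -0.013  0.116]
294 [0.156 0.157 0.16  0.154 0.156] [ 0.443 -0.013  0.121]
298 [0.151 0.151 0.158 0.152 0.152] [ 0.442 -0.012  0.127]
302 [0.147 0.147 0.158 0.147 0.148] [ 0.443 -0.012  0.131]
306 [0.144 0.143 0.158 0.143 0.143] [ 0.443 -0.012  0.135]
223
0.085 7 [ 0.448 -0.01   0.091] [0.014 0.016 0.006]
0.095 21 [ 0.446 -0.015  0.101] [0.018 0.027 0.01 ]
0.105 23 [ 0.446 -0.015  0.11 ] [0.015 0.029 0.01 ]
0.115 24 [ 0.447 -0.016  0.12 ] [0.022 0.031 0.009]
0.125 28 [ 0.445 -0.016  0.131] [0.023 0.027 0.009]
0.135 21 [ 0.445 -0.017  0.141] [0.021 0.026 0.008]
0.145 25 [ 0.445 -
[... 304 characters left out ...]
 -0.01053856  0.0547187 ] [ 3.14154066e+00 -1.04855860e-04  2.93802942e+00] [-1.04446338e-01  2.26867830e-01  1.91268115e+00  7.37177362e-05
  1.00214287e+00 -1.47171913e+00]
235 [ 0.441 -0.02   0.147] [105 103 101]
237 [ 0.442 -0.019  0.139] [110 107 105]
239 [ 0.442 -0.019  0.131] [109 105 105]
241 [ 0.436 -0.024  0.128] [111 108 105]
243 [ 0.437 -0.023  0.12 ] [105 103 100]
245 [ 0.443 -0.017  0.109] [107 103 101]
247 [ 0.442 -0.018  0.102] [105 102 100]
249 [ 0.446 -0.015  0.092] [67 66 68]
251 [0.495 0.029 0.05 ] [10 12 26]
253 [0.481 0.017 0.051] [6 5 6]
255 [0.472 0.009 0.05 ] [3 5 5]
257 [0.462 0.    0.05 ] [3 3 2]
259 [ 0.453 -0.007  0.048] [2 3 3]
261 [ 0.44  -0.018  0.05 ] [4 4 4]
```

Run:
```python
from h import *
z=np.load('w1.npz');w=z['w']
for sl in ((200,236),(405,440)):
    Q=w[262:330,sl[0]:sl[1]].reshape(-1,3); Q=Q[(Q[:,2]>.12)]; print('tip min z',np.sort(Q[:,2])[:8].round(4),Q[np.argsort(Q[:,2])[:8]].mean(0).round(4))
yaw=2.938
row(.4518,-.0105,.11,yaw); row(.4566,.0897,.11,2.935); row(.4566,.0897,.022,2.935)
```

```text
tip min z [0.2527 0.2527 0.2528 0.2528 0.2528 0.2529 0.2529 0.2529] [0.4117 0.0445 0.2528]
tip min z [0.2518 0.2519 0.252  0.2529 0.2531 0.2534 0.2535 0.2538] [0.4195 0.1405 0.2528]
row [-0.0, -0.1, -55.3] [0.0, -0.0, 0.0] | t 4.35 ee [ 0.4518 -0.0104  0.0547] [ 3.142 -0.     2.938] q [-0.1   0.23  1.91  0.    1.   -1.47]
row [15.5, 99.0, -55.3] [0.0, -0.0, 0.003] | t 4.35 ee [ 0.4518 -0.0104  0.0547] [ 3.142 -0.     2.938] q [-0.1   0.23  1.91  0.    1.   -1.47]
row [15.5, 99.0, 32.7] [0.0, -0.0, 0.003] | t 4.35 ee [ 0.4518 -0.0104  0.0547] [ 3.142 -0.     2.938] q [-0.1   0.23  1.91  0.    1.   -1.47]
```

The reported TCP lies 32–33 mm beyond the real fingertips; both cameras agree, whether open or closed. I'll allow for that offset. First, back up and over the handle, then down to a true tip height of 0.054.

Scaled: 99 mm / 800 = 0.1238, 15.5 mm / 800 = 0.0194.

{"api": "arm_command", "payload": {"plan": [[[0,0,-0.05,0,0,0,-0.3],[0.01,0.0625,-0.05,0,0,0,-0.3],[0.0194,0.1125,-0.05,0,0,0,-0.3],[0.0194,0.1238,-0.05,0,0,0,-0.3],[0.0194,0.1238,-0.05,0,0,0,-0.3],[0.0194,0.1238,-0.025,0,0,0,-0.3],[0.0194,0.1238,0,0,0,0,-0.3],[0.0194,0.1238,0.0188,0,0,0,-0.3],[0.0194,0.1238,0.0313,0,0,0,-0.3],[0.0194,0.1238,0.04,0,0,0,-0.3],[0.0194,0.1238,0.04,0,0,0,-0.3]]], "squeeze": 25}}

```text
time_s: 5.45
ee_pos: [0.4564, 0.0888, 0.0222]
eef_rot: [-3.141, -0.001, 2.937]
force: [-0.1, 0.0, 0.4]
grip_width: 0.061
grip_force: 0.0
```

{"api": "arm_command", "payload": {"plan": [[[0,0,0,0,0,0,1],[0,0,0,0,0,0,1],[0,0,0,0,0,0,1],[0,0,0,0,0,0,1],[0,0,0,0,0,0,1],[0,0,0,0,0,0,1]]]}}

```text
time_s: 6.05
ee_pos: [0.4567, 0.0894, 0.0229]
eef_rot: [3.141, 0.0, 2.938]
force: [-0.1, 0.3, 1.7]
grip_width: 0.0195
grip_force: 25.0
```

Scaled: -100 mm / 800 = -0.125, -99 mm / 800 = -0.1238.

{"api": "arm_command", "payload": {"plan": [[[-0.0006,-0.0038,0,0,0,0,1],[-0.0019,-0.0113,0,0,0,0,1],[-0.0038,-0.0225,0,0,0,0,1],[-0.0056,-0.0363,0,0,0,0,1],[-0.0081,-0.0513,0,0,0,0,1],[-0.0106,-0.0663,0,0,0,0,1],[-0.0131,-0.0813,0,0,0,0,1],[-0.015,-0.0963,0,0,0,0,1],[-0.0175,-0.11,0,0,0,0,1],[-0.0188,-0.1188,0,0,0,0,1],[-0.0194,-0.1238,0,0,0,0,1],[-0.02,-0.125,0,0,0,0,1]]]}}

```text
time_s: 7.25
ee_pos: [0.4519, -0.0126, 0.0228]
eef_rot: [3.141, -0.0, 2.937]
force: [-2.0, 6.5, 7.1]
grip_width: 0.02
grip_force: 25.1
```

```bash
cat >> h.py <<'E'
def topmeas():
    p,d,i=grab('top'); w=world(d,i); H,S,V=masks(p)
    n,l,st,ce=cv2.connectedComponentsWithStats(((S>100)&(V>80)&(H>=5)&(H<25)).astype('uint8'))
    print('roll',[(ray(i,ce[k],.075)[0].round(4),st[k,4]) for k in range(1,n) if 120<st[k,4]<420 and 185<ce[k][1]<222 and 260<ce[k][0]<410])
    return p,d,i,w
E
python3 - <<'E'
from h import *
o=ctrl.get_obs();print(o['grip_width'],o['grip_force'],o['force'],o['moment'])
yaw=o['eef_rot'][2];a=-np.array([np.cos(yaw),np.sin(yaw)]); row(*(np.array([.5843,-.1405])-.14*a),.0228,yaw)
topmeas()
E
```

```text
0.019974635231719013 25.14334738254547 [-1.97496379  6.49396018  7.09475805] [1.17345611 0.4105762  0.3259184 ]
row [-15.6, -98.3, 0.0] [0.0, -0.0, -0.0] | t 7.25 ee [ 0.4519 -0.0126  0.0228] [ 3.141 -0.     2.937] q [-0.11  0.28  1.93  0.    0.93 -1.48]
roll [(array([ 0.6032, -0.055 ]), np.int32(338))]
```

Scaled: -98 mm / 800 = -0.1225, -94 mm / 800 = -0.1175.

{"api": "arm_command", "payload": {"plan": [[[-0.0006,-0.0038,0,0,0,0,1],[-0.0019,-0.0113,0,0,0,0,1],[-0.0038,-0.0225,0,0,0,0,1],[-0.0056,-0.0363,0,0,0,0,1],[-0.0081,-0.0513,0,0,0,0,1],[-0.0106,-0.0663,0,0,0,0,1],[-0.0131,-0.0813,0,0,0,0,1],[-0.015,-0.0963,0,0,0,0,1],[-0.0175,-0.1088,0,0,0,0,1],[-0.0188,-0.1175,0,0,0,0,1],[-0.0194,-0.1225,0,0,0,0,1],[-0.0194,-0.1225,0,0,0,0,1]]]}}

```text
time_s: 8.5
ee_pos: [0.4473, -0.1119, 0.0229]
eef_rot: [-3.141, 0.0, 2.937]
force: [0.3, 1.8, 6.0]
grip_width: 0.0194
grip_force: 25.1
```

Run:
```python
from h import *
o=ctrl.get_obs();print(o['grip_width'],o['grip_force'],o['force'])
yaw=o['eef_rot'][2];a=-np.array([np.cos(yaw),np.sin(yaw)]); row(*(np.array([.5843,-.1405])-.14*a),.0228,yaw)
p,d,i,w=topmeas(); cv2.imwrite('pics/t3.png',cv2.resize(p[150:300,220:420],None,fx=4,fy=4,interpolation=cv2.INTER_CUBIC))
for nm,zz in(('top',w),):
    P=zz[165:260,325:410].reshape(-1,3);P=P[(P[:,2]>.0575)&(P[:,2]<.068)][:,:2];r=np.hypot(*(P-[.5843,-.1405]).T);Q=P[(r>.07)&(r<.11)];print('rim',circ(Q),len(Q))
```

```text
0.019391488282661976 25.052675306797028 [0.31208607 1.78908205 6.04938808]
row [-0.0, -0.2, 0.1] [-0.0, 0.0, -0.0] | t 8.5 ee [ 0.4473 -0.1119  0.0229] [-3.141  0.     2.937] q [-0.32  0.3   1.91 -0.    0.93 -1.69]
roll [(array([ 0.5985, -0.1559]), np.int32(329))]
rim [ 0.58342771 -0.13544324  0.08654021] 390
```

View pics/t3.png

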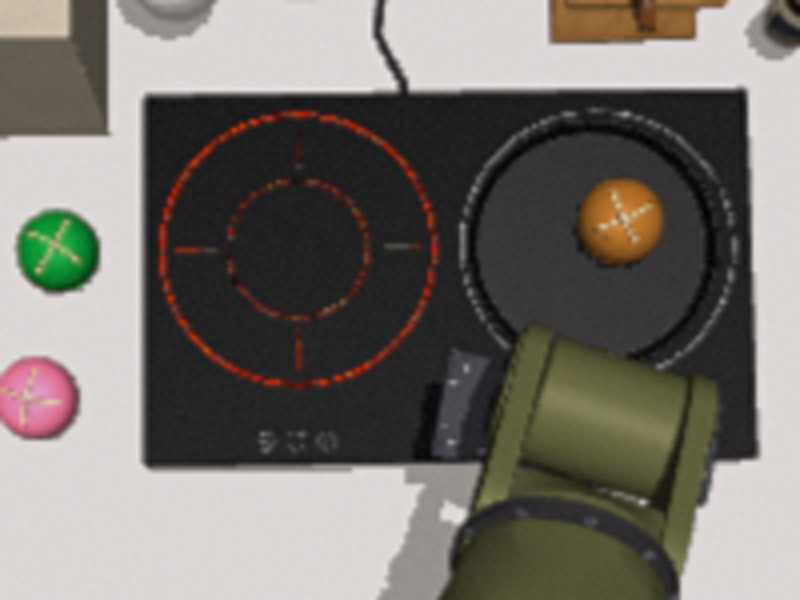

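The pan sits inside the white ring with the roll still in it, at (622,222) in the crop. I'll release the handle and lift clear.

Scaled: -170 mm / 800 = -0.2125, -150 mm / 800 = -0.1875.

{"api": "arm_command", "payload": {"plan": [[[0,0,0,0,0,0,-0.3],[0,0,0,0,0,0,-0.3],[0,0,0,0,0,0,-0.3],[0,0,0,0,0,0,-0.3],[0,0,-0.025,0,0,0,-0.3],[0,0,-0.075,0,0,0,-0.3],[0,0,-0.1313,0,0,0,-0.3],[0,0,-0.1875,0,0,0,-0.3],[0,0,-0.2125,0,0,0,-0.3],[0,0,-0.2125,0,0,0,-0.3]]]}}

```text
time_s: 9.55
ee_pos: [0.4485, -0.1114, 0.1954]
eef_rot: [-3.141, 0.005, 2.938]
force: [0.1, -0.4, -0.2]
grip_width: 0.0612
grip_force: 0.0
```

Run:
```python
from h import *
row(.526,.3565,.13,.058)
i=cams.camera_info('wrist'); p,d=cams.camera('wrist'); w=world(d,i); np.savez('w3.npz',p=p,w=w,T=i['world_to_cam'])
H,S,V=masks(p)
m=(w[...,2]>.060)&(w[...,2]<.0675)&(S<90);P=w[m][:,:2];r=np.hypot(*(P-[.5843,-.1405]).T);Q=P[(r>.078)&(r<.1)&(P[:,0]<.58)];print('rim',len(Q),circ(Q))
k=(S>110)&(V>60)&(H>=5)&(H<22)&(w[...,2]>.066)&(w[...,2]<.073)&(w[...,0]<.5)&(w[...,1]<0);v,u=np.nonzero(k);P=ray(i,np.c_[u,v],.07);c,a,s=pca(P);t=(P-c)@a;e=(np.percentile(t,.5)+np.percentile(t,99.5))/2;print('pan by handle',c+(e+.16)*a,np.arctan2(a[1],a[0]),np.ptp(t))
k=(V>100)&(S<70)&(abs(w[...,2]-.05)<.006);v,u=np.nonzero(k);P=ray(i,np.c_[u,v],.05);r=np.hypot(*(P-[.5843,-.1405]).T);Q=P[(r>.09)&(r<.106)];print('ring',circ(Q),len(Q))
```

```text
row [19.0, 473.9, 65.0] [0.007, 0.002, 2.88] | t 9.55 ee [ 0.4485 -0.1114  0.1954] [-3.141  0.005  2.938] q [-0.32  0.08  1.73 -0.    1.33 -1.69]
rim 455 [ 0.57397056 -0.13700834  0.0789945 ]
pan by handle [ 0.50583878 -0.40652973] -1.3046984252833365 0.3566128692976741
ring [ 0.58564949 -0.1439077   0.0978286 ] 315
```

Run:
```python
from h import *
z=np.load('w3.npz');p,w=z['p'],z['w'];i=dict(cams.camera_info('wrist'));i['world_to_cam']=z['T'];H,S,V=masks(p)
k=(S>110)&(V>60)&(H>=5)&(H<22)&(w[...,2]>.066)&(w[...,2]<.073)&(w[...,0]<.5)&(w[...,1]<-.07)&(w[...,1]>-.17);v,u=np.nonzero(k);P=ray(i,np.c_[u,v],.07);c,a,s=pca(P);t=(P-c)@a;e=(np.percentile(t,.5)+np.percentile(t,99.5))/2;print('pan by handle',c+(e+.16)*a,a,np.ptp(t),len(t))
m=(w[...,2]>.060)&(w[...,2]<.0675)&(S<90);P=w[m][:,:2];r=np.hypot(*(P-[.5843,-.1405]).T);Q=P[(r>.082)&(r<.1)&(P[:,0]<.58)];print('rim',len(Q),circ(Q))
```

```text
pan by handle [ 0.58466752 -0.13944683] [ 0.98144152 -0.19176166] 0.10260021050007265 1874
rim 455 [ 0.57397056 -0.13700834  0.0789945 ]
```

Scaled: 474 mm / 800 = 0.5925, 430 mm / 800 = 0.5375, 1.8 rad / 3.1416 = 0.573.

{"api": "arm_command", "payload": {"plan": [[[0.005,0.0375,0,0,0,0.0477,-0.7],[0.0088,0.0875,0,0,0,0.0955,-0.7],[0.0125,0.1375,0,0,0,0.1432,-0.7],[0.015,0.1875,0,0,0,0.191,-0.7],[0.0163,0.2375,0,0,0,0.2387,-0.7],[0.0175,0.2875,0,0,0,0.2865,-0.7],[0.0188,0.3375,0,0,0,0.3342,-0.7],[0.02,0.3875,0,0,0,0.382,-0.7],[0.0213,0.4375,0,0,0,0.4297,-0.7],[0.0225,0.4875,0,0,0,0.4775,-0.7],[0.0238,0.5375,0,0,0,0.5252,-0.7],[0.0238,0.5925,0,0,0,0.573,-0.7]]]}}

```text
time_s: 10.8
ee_pos: [0.5243, 0.3582, 0.1903]
eef_rot: [-3.14, 0.002, 1.207]
force: [-0.1, -0.1, -0.5]
grip_width: 0.0799
grip_force: 0.0
```

Run:
```python
from h import *
row(.526,.3565,.13,.058)
```

```text
row [-0.8, 2.3, 60.3] [-0.0, 0.003, 1.149] | t 10.8 ee [0.5243 0.3582 0.1903] [-3.140e+00  2.000e-03  1.207e+00] q [ 0.54  0.48  1.23 -0.    1.44  0.91]
```

Scaled: 60 mm / 800 = 0.075, 50 mm / 800 = 0.0625, 1.149 rad / 3.1416 = 0.3657.

{"api": "arm_command", "payload": {"plan": [[[0,0,0,0,0,0.0477,-0.7],[0,0.0013,0,0,0,0.0955,-0.7],[0,0.0025,0.0125,0,0,0.1432,-0.7],[-0.0013,0.0025,0.025,0,0,0.191,-0.7],[-0.0013,0.0025,0.0375,0,0,0.2387,-0.7],[-0.0013,0.0025,0.05,0,0,0.2865,-0.7],[-0.0013,0.0025,0.0625,0,0,0.3342,-0.7],[-0.0013,0.0025,0.075,0,0,0.3657,-0.7],[-0.0013,0.0025,0.075,0,0,0.3657,-0.7]]]}}

```text
time_s: 11.7
ee_pos: [0.5251, 0.3546, 0.1292]
eef_rot: [3.139, 0.005, 0.063]
force: [0.2, -0.2, -0.6]
grip_width: 0.0798
grip_force: 0.0
```

Run:
```python
from h import *
i=cams.camera_info('wrist'); p,d=cams.camera('wrist'); w=world(d,i); H,S,V=masks(p); cv2.imwrite('pics/w4.png',p)
k=((H<8)|(H>172))&(S>120)&(V>50)&(w[...,2]>.02)&(w[...,2]<.032)&(w[...,0]<.6)
for n,lo,hi in (('A',.36,.42),('B',.30,.352)):
    v,u=np.nonzero(k&(w[...,1]>lo)&(w[...,1]<hi))
    if len(v)<20: print(n,len(v)); continue
    P=ray(i,np.c_[u,v],.026);c,a,s=pca(P);t=(P-c)@a;print(n,c,np.arctan2(a[1],a[0]),np.ptp(t),len(P),P[:,0].min(),P[:,0].max())
p,d,i,w=topmeas()
row(.526,.3565,-.0275,.058)
```

```text
A [0.52402776 0.3840174 ] 0.13365648872804348 0.08955131772251956 604 0.47797933613603855 0.5668376206668492
B [0.52725702 0.33153797] -0.014309137981498575 0.0896281526587196 597 0.4808776537915967 0.5704831874596696
roll [(array([ 0.598 , -0.1557]), np.int32(340))]
row [0.5, -1.5, 159.1] [0.001, 0.002, 0.01] | t 11.8 ee [0.5259 0.3551 0.1316] [3.141e+00 2.000e-03 6.800e-02] q [ 0.54  0.52  1.3  -0.    1.32  2.04]
```

View pics/w4.png

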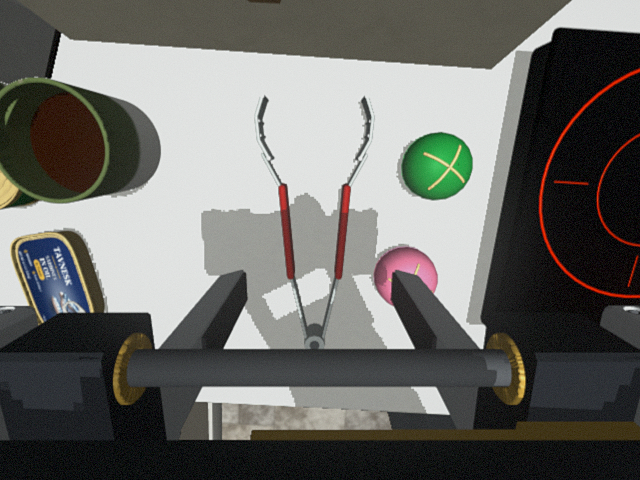

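The tongs lie open with grips at (287,230) and (342,232), centred between the fingers. The pink roll clears the right finger by about 13 mm. Descending.

Scaled: 159 mm / 800 = 0.1988, 155 mm / 800 = 0.1938, 0.01 rad / 3.1416 = 0.0032.

{"api": "arm_command", "payload": {"plan": [[[0.0031,-0.0031,0.0375,0,0,0.0032,-0.7],[0.0031,-0.0031,0.0875,0,0,0.0032,-0.7],[0.0031,-0.0031,0.1313,0,0,0.0032,-0.7],[0.0031,-0.0031,0.1625,0,0,0.0032,-0.7],[0.0031,-0.0031,0.1813,0,0,0.0032,-0.7],[0.0031,-0.0031,0.1938,0,0,0.0032,-0.7],[0.0031,-0.0031,0.1988,0,0,0.0032,-0.7],[0.0031,-0.0031,0.1988,0,0,0.0032,-0.7]]], "squeeze": 30}}

```text
time_s: 12.6
ee_pos: [0.5289, 0.3582, -0.0258]
eef_rot: [-3.141, -0.001, 0.055]
force: [-1.0, 0.3, -0.2]
grip_width: 0.0798
grip_force: 0.0
```

Run:
```python
from h import *
row(.528,.3575,-.0275,.058)
```

```text
row [-1.0, 0.7, 1.7] [-0.0, -0.001, -0.003] | t 12.6 ee [ 0.5289  0.3582 -0.0258] [-3.141e+00 -1.000e-03  5.500e-02] q [ 0.54  0.71  1.41 -0.    1.03  2.05]
```

Scaled: 1 mm / 800 = 0.0013, 0.5 mm / 800 = 0.0006.

{"api": "arm_command", "payload": {"plan": [[[0,0.0006,0.0013,0,0,0,-0.3],[0,0.0006,0.0013,0,0,0,-0.2],[0,0.0006,0.0013,0,0,0,-0.13],[0,0.0006,0.0013,0,0,0,-0.13],[0,0.0006,0.0013,0,0,0,-0.13],[0,0.0006,0.0013,0,0,0,-0.13],[0,0.0006,0.0013,0,0,0,-0.13]]], "squeeze": 30}}

```text
time_s: 13.3
ee_pos: [0.5291, 0.3579, -0.0265]
eef_rot: [-3.141, -0.001, 0.055]
force: [0.5, 1.0, 6.0]
grip_width: 0.0533
grip_force: 11.3
```

Scaled: -180 mm / 800 = -0.225, -178 mm / 800 = -0.2225.

{"api": "arm_command", "payload": {"plan": [[[0,0,-0.0125,0,0,0,-0.13],[0,0,-0.0313,0,0,0,-0.13],[0,0,-0.0563,0,0,0,-0.13],[0,0,-0.0875,0,0,0,-0.13],[0,0,-0.1188,0,0,0,-0.13],[0,0,-0.15,0,0,0,-0.13],[0,0,-0.1813,0,0,0,-0.13],[0,0,-0.2063,0,0,0,-0.13],[0,0,-0.2225,0,0,0,-0.13],[0,0,-0.225,0,0,0,-0.13],[0,0,-0.225,0,0,0,-0.13]]]}}

```text
time_s: 14.4
ee_pos: [0.5285, 0.3574, 0.1525]
eef_rot: [3.141, 0.0, 0.055]
force: [-0.8, -0.4, -1.6]
grip_width: 0.0533
grip_force: 9.0
```

Run:
```python
from h import *
o=ctrl.get_obs();print(o['grip_width'],o['grip_force'],o['force'],o['moment'])
psi=.4; row(.5984-.09*np.cos(psi),-.1559-.09*np.sin(psi),.155,psi)
```

```text
0.053289741825603136 9.048540741205215 [-0.79033618 -0.40954526 -1.6141611 ] [-0.03093741  0.1862932   0.03797845]
row [-42.9, 546.9, -2.4] [0.0, 0.0, -0.345] | t 14.4 ee [0.5285 0.3574 0.1525] [3.141 0.    0.055] q [ 0.54  0.51  1.27 -0.    1.36  2.05]
```

Scaled: 322 mm / 800 = 0.4025, 290 mm / 800 = 0.3625, -0.22 rad / 3.1416 = -0.07.

{"api": "arm_command", "payload": {"plan": [[[-0.0013,0.01,0,0,0,-0.0032,-0.13],[-0.0025,0.0275,0,0,0,-0.0064,-0.13],[-0.005,0.0525,0,0,0,-0.0127,-0.13],[-0.0075,0.085,0,0,0,-0.0191,-0.13],[-0.01,0.1225,0,0,0,-0.0255,-0.13],[-0.0125,0.1625,0,0,0,-0.0318,-0.13],[-0.0163,0.2025,0,0,0,-0.0382,-0.13],[-0.0188,0.2425,0,0,0,-0.0446,-0.13],[-0.0213,0.2825,0,0,0,-0.0509,-0.13],[-0.025,0.3225,0,0,0,-0.0573,-0.13],[-0.0288,0.3625,0,0,0,-0.0637,-0.13],[-0.0313,0.4025,0,0,0,-0.07,-0.13]]]}}

```text
time_s: 15.6
ee_pos: [0.5203, 0.0325, 0.1523]
eef_rot: [-3.141, 0.001, 0.276]
force: [0.7, 0.5, -1.7]
grip_width: 0.053
grip_force: 9.0
```

Run:
```python
from h import *
o=ctrl.get_obs();print(o['grip_width'],o['grip_force'])
psi=.4; row(.5984-.09*np.cos(psi),-.1559-.09*np.sin(psi),.155,psi)
```

```text
0.053031463567618294 9.049397706985474
row [-65.4, 213.8, -2.7] [-0.0, 0.001, -0.124] | t 15.6 ee [0.5203 0.0325 0.1523] [-3.141e+00  1.000e-03  2.760e-01] q [-0.01  0.25  1.63 -0.    1.26  1.29]
```

Scaled: 213.5 mm / 800 = 0.2669, 211 mm / 800 = 0.2638, -0.124 rad / 3.1416 = -0.0395.

{"api": "arm_command", "payload": {"plan": [[[-0.0113,0.0375,0,0,0,-0.0064,-0.13],[-0.0225,0.075,0,0,0,-0.0127,-0.13],[-0.0338,0.1125,0,0,0,-0.0191,-0.13],[-0.045,0.1475,0,0,0,-0.0255,-0.13],[-0.055,0.18,0,0,0,-0.0286,-0.13],[-0.0638,0.21,0,0,0,-0.0318,-0.13],[-0.0713,0.235,0,0,0,-0.035,-0.13],[-0.0775,0.2538,0,0,0,-0.0382,-0.13],[-0.0806,0.2638,0,0,0,-0.0395,-0.13],[-0.0819,0.2669,0,0,0,-0.0395,-0.13],[-0.0819,0.2669,0,0,0,-0.0395,-0.13],[-0.0819,0.2669,0,0,0,-0.0395,-0.13]]]}}

```text
time_s: 16.8
ee_pos: [0.5161, -0.188, 0.1527]
eef_rot: [-3.141, 0.0, 0.399]
force: [0.3, -0.4, -1.4]
grip_width: 0.0533
grip_force: 9.0
```

Run:
```python
from h import *
psi=.4; row(.5984-.09*np.cos(psi),-.1559-.09*np.sin(psi),.155,psi)
i=cams.camera_info('wrist'); o=ctrl.get_obs(); p,d=cams.camera('wrist'); w=world(d,i); cv2.imwrite('pics/w5.png',p); np.savez('w5.npz',p=p,w=w,d=d,T=i['world_to_cam'],e=o['ee_pos'],r=o['eef_rot'])
H,S,V=masks(p)
n,l,st,ce=cv2.connectedComponentsWithStats(((S>100)&(V>70)&(H>=5)&(H<25)).astype('uint8'))
for k in range(1,n):
    if st[k,4]>200: print(st[k],ce[k].round(1),ray(i,ce[k],.075)[0])
```

```text
row [-1.7, 2.5, -2.3] [-0.0, 0.0, -0.001] | t 16.8 ee [ 0.5161 -0.188   0.1527] [-3.141  0.     0.399] q [-0.42  0.31  1.55  0.    1.28  0.76]
[  0   0 180 160 725] [120.7 109.2] [ 0.55281265 -0.00380532]
[ 286   91   76   79 4359] [323.5 130.3] [ 0.60051444 -0.15779295]
[  419   162   221   188 25922] [540.  256.3] [ 0.57732072 -0.37365651]
[ 177  239   62   74 1732] [208.9 277.4] [ 0.44594882 -0.11276884]
[432 333  28  72 852] [448.7 369.3] [ 0.44658648 -0.35323432]
[179 334  17  71 536] [185.4 373.9] [ 0.34404128 -0.1231138 ]
[ 179  386  407   54 4620] [421.2 429.7] [ 0.37486027 -0.36045882]
```

View pics/w5.png

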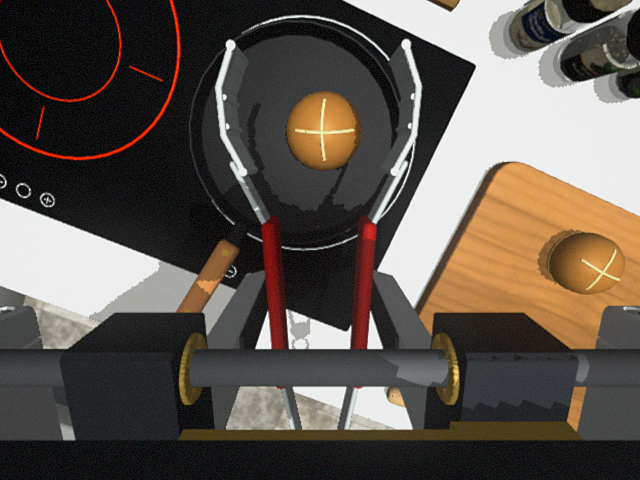

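The wrist view shows the open jaws in the pan area: left tip at (232,45) with rear lip at (240,172), right tip at (405,45) with rear lip at (410,172). The roll is between them at (323,130). Next I'll measure the jaw centre against the roll.

Run:
```python
from h import *
z=np.load('w5.npz');p,w=z['p'],z['w'];i=dict(cams.camera_info('wrist'));i['world_to_cam']=z['T']
e=z['e'];psi=z['r'][2];a=np.array([np.cos(psi),np.sin(psi)]);b=np.array([-a[1],a[0]])
rel=lambda P:np.c_[(P-e[:2])@a,(P-e[:2])@b]
k=(w[...,2]>.15)&(w[...,2]<.215);v,u=np.nonzero(k);s=(v<230);v,u=v[s],u[s];Q=w[v,u];zt=np.percentile(Q[:,2],[2,10,50,90,98]);print('z',zt.round(4))
t=rel(Q[:,:2])
for n,m in(('L',t[:,1]>0),('R',t[:,1]<0)):
    q=t[m];zz=Q[m,2];top=zz>np.percentile(zz,50);q=q[top];print(n,'tip x',q[:,0].max().round(4),'lat by x',[(x,q[abs(q[:,0]-x)<.004,1].round(3).min() if (abs(q[:,0]-x)<.004).any() else None,q[abs(q[:,0]-x)<.004,1].round(3).max() if (abs(q[:,0]-x)<.004).any() else None,zz[top][abs(q[:,0]-x)<.004].max().round(3) if (abs(q[:,0]-x)<.004).any() else None) for x in (.03,.065,.08,.09,.1,.11)])
print('roll rel wrist',rel(ray(i,[[323.5,130.3]],.075)),rel(np.array([[.598,-.1557]])))
# apex of roll
k=(abs(w[...,0]-.6)<.02)&(abs(w[...,1]+.157)<.02)&(w[...,2]>.07)&(w[...,2]<.11);print('roll top z',np.percentile(w[k][:,2],98), 'floor',np.median(w[170:200,300:330,2]))
q=w[k];print(q[q[:,2]>np.percentile(q[:,2],80)].mean(0), rel(q[q[:,2]>np.percentile(q[:,2],80)].mean(0)[None,:2]))
```

```text
z [0.181  0.186  0.2002 0.2068 0.2075]
L tip x 0.1164 lat by x [(0.03, None, None, None), (0.065, np.float64(0.031), np.float64(0.04), np.float64(0.208)), (0.08, np.float64(0.038), np.float64(0.043), np.float64(0.209)), (0.09, np.float64(0.039), np.float64(0.043), np.float64(0.209)), (0.1, np.float64(0.038), np.float64(0.043), np.float64(0.21)), (0.11, np.float64(0.034), np.float64(0.041), np.float64(0.208))]
R tip x 0.1168 lat by x [(0.03, None, None, None), (0.065, np.float64(-0.042), np.float64(-0.033), np.float64(0.208)), (0.08, np.float64(-0.044), np.float64(-0.04), np.float64(0.208)), (0.09, np.float64(-0.045), np.float64(-0.04), np.float64(0.208)), (0.1, np.float64(-0.045), np.float64(-0.04), np.float64(0.208)), (0.11, np.float64(-0.042), np.float64(-0.035), np.float64(0.209))]
roll rel wrist [[ 0.08952909 -0.0049226 ]] [[ 0.08805035 -0.00202849]]
roll top z 0.0997173760484219 floor 0.05339137691893267
[ 0.59927547 -0.15842899  0.09889365] [[ 0.0881652  -0.00503864]]
```

Scaled: 115 mm / 800 = 0.1438, 3.5 mm / 800 = 0.0044.

{"api": "arm_command", "payload": {"plan": [[[-0.0013,0.0044,0.0063,0,0,0,-0.13],[-0.0013,0.0044,0.0188,0,0,0,-0.13],[-0.0013,0.0044,0.0375,0,0,0,-0.13],[-0.0013,0.0044,0.06,0,0,0,-0.13],[-0.0013,0.0044,0.0825,0,0,0,-0.13],[-0.0013,0.0044,0.1025,0,0,0,-0.13],[-0.0013,0.0044,0.1188,0,0,0,-0.13],[-0.0013,0.0044,0.1313,0,0,0,-0.13],[-0.0013,0.0044,0.1388,0,0,0,-0.13],[-0.0013,0.0044,0.1425,0,0,0,-0.13],[-0.0013,0.0044,0.1438,0,0,0,-0.13],[-0.0013,0.0044,0.1438,0,0,0,-0.13]]]}}

```text
time_s: 18.05
ee_pos: [0.5168, -0.1923, 0.0381]
eef_rot: [3.141, -0.0, 0.399]
force: [-0.6, 0.1, -1.5]
grip_width: 0.0533
grip_force: 9.0
```

Run:
```python
from h import *
o=ctrl.get_obs();print(o['grip_width'],o['grip_force'],o['force'],o['ee_pos'])
p,d,i,w=topmeas()
i=cams.camera_info('wrist'); p,d=cams.camera('wrist');w=world(d,i)
e=o['ee_pos'];psi=o['eef_rot'][2];a=np.array([np.cos(psi),np.sin(psi)]);b=np.array([-a[1],a[0]])
H,S,V=masks(p);n,l,st,ce=cv2.connectedComponentsWithStats(((S>100)&(V>70)&(H>=5)&(H<25)).astype('uint8'))
for k in range(1,n):
    if st[k,4]>1500 and 220<ce[k][0]<420 and ce[k][1]<200:
        q=w[l==k];q=q[q[:,2]>np.percentile(q[:,2],80)].mean(0);print(ce[k],st[k],'rel',(q[:2]-e[:2])@a,(q[:2]-e[:2])@b,q)
k=(w[...,2]>.085)&(w[...,2]<.1)&(S<60)&(np.arange(480)[:,None]<230);Q=w[k];t=np.c_[(Q[:,:2]-e[:2])@a,(Q[:,:2]-e[:2])@b]
m=(t[:,0]>.075)&(t[:,0]<.105);L=t[m&(t[:,1]>.02),1];Rr=t[m&(t[:,1]<-.02),1];print(np.percentile(L,[5,95]),np.percentile(Rr,[5,95]),t[abs(t[:,1])<.06,0].max(),np.percentile(Q[m,2],[50,98]))
```

```text
0.05328144387489556 9.02511790394783 [-0.62475856  0.09585015 -1.48419312] [ 0.51678787 -0.19228957  0.03807526]
roll [(array([ 0.5994, -0.1539]), np.int32(311))]
[318.08027415 109.66598393] [  255    42   127   136 12694] rel 0.08930415138868382 -0.0008251376072982598 [ 0.59940678 -0.15837752  0.10152238]
[0.0383448  0.04260448] [-0.04412565 -0.04000853] 0.11696800053120847 [0.09163288 0.09955567]
```

The jaws are centred on the roll to within 1 mm with no contact force. Closing.

{"api": "arm_command", "payload": {"plan": [[[0,0,0,0,0,0,-0.08],[0,0,0,0,0,0,-0.04],[0,0,0,0,0,0,0],[0,0,0,0,0,0,0.04],[0,0,0,0,0,0,0.08],[0,0,0,0,0,0,0.12],[0,0,0,0,0,0,0.2],[0,0,0,0,0,0,0.4],[0,0,0,0,0,0,0.6],[0,0,0,0,0,0,0.6],[0,0,0,0,0,0,0.6]]], "squeeze": 32}}

```text
time_s: 19.25
ee_pos: [0.5166, -0.1922, 0.0377]
eef_rot: [-3.142, 0.0, 0.399]
force: [-0.3, 0.2, -0.7]
grip_width: 0.0405
grip_force: 32.0
```

Scaled: -90 mm / 800 = -0.1125, -87 mm / 800 = -0.1088.

{"api": "arm_command", "payload": {"plan": [[[0,0,-0.0025,0,0,0,0.6],[0,0,-0.0075,0,0,0,0.6],[0,0,-0.015,0,0,0,0.6],[0,0,-0.0275,0,0,0,0.6],[0,0,-0.0425,0,0,0,0.6],[0,0,-0.0575,0,0,0,0.6],[0,0,-0.0725,0,0,0,0.6],[0,0,-0.0875,0,0,0,0.6],[0,0,-0.1,0,0,0,0.6],[0,0,-0.1088,0,0,0,0.6],[0,0,-0.1125,0,0,0,0.6],[0,0,-0.1125,0,0,0,0.6]]]}}

```text
time_s: 20.45
ee_pos: [0.5166, -0.1922, 0.1279]
eef_rot: [3.141, -0.0, 0.399]
force: [-0.5, -0.2, -2.1]
grip_width: 0.0404
grip_force: 32.0
```

{"api": "arm_command", "payload": {"plan": [[[0,0,0,0,0,0,0.6],[0,0,0,0,0,0,0.6],[0,0,0,0,0,0,0.6],[0,0,0,0,0,0,0.6],[0,0,0,0,0,0,0.6],[0,0,0,0,0,0,0.6],[0,0,0,0,0,0,0.6],[0,0,0,0,0,0,0.6],[0,0,0,0,0,0,0.6],[0,0,0,0,0,0,0.6]]]}}

```text
time_s: 21.45
ee_pos: [0.5166, -0.1922, 0.1278]
eef_rot: [-3.142, -0.0, 0.399]
force: [0.3, -1.6, -2.4]
grip_width: 0.0403
grip_force: 32.0
```

Run:
```python
from h import *
o=ctrl.get_obs();print(o['grip_width'],o['grip_force'],o['force'],o['ee_pos'],abs(o['joint_vel']).max())
e=o['ee_pos'];psi=o['eef_rot'][2];a=np.array([np.cos(psi),np.sin(psi)]);b=np.array([-a[1],a[0]])
for nm in('wrist','top'):
    p,d,i=grab(nm);w=world(d,i);H,S,V=masks(p)
    k=(S>100)&(V>70)&(H>=5)&(H<25)&(w[...,2]>.1)&(w[...,2]<.25)&(np.hypot(w[...,0]-.6,w[...,1]+.157)<.05)
    q=w[k];print(nm,len(q),'top z',np.percentile(q[:,2],98),q.mean(0),(q.mean(0)[:2]-e[:2])@a,(q.mean(0)[:2]-e[:2])@b)
    if nm=='top':
        P=w[165:260,325:410].reshape(-1,3);P=P[(P[:,2]>.0575)&(P[:,2]<.068)][:,:2];r=np.hypot(*(P-[.5843,-.1405]).T);Q=P[(r>.07)&(r<.11)];print('rim',circ(Q),len(Q))
```

```text
0.04026238122651832 31.992986798286438 [ 0.34326392 -1.61570358 -2.40488215] [ 0.51659159 -0.19219888  0.12775554] 0.0013008945159703382
wrist 12631 top z 0.18888291786629968 [ 0.59889321 -0.15843918  0.18286143] 0.08895259530419751 -0.0008423798924811748
top 350 top z 0.19185215477178638 [ 0.5964529  -0.15237626  0.18292769] 0.08905766015713543 0.0056923817257075624
rim [ 0.582139   -0.13744388  0.08800579] 317
```

```bash
python3 -c "
from station import ctrl
print(ctrl.hand_in())"
```

```text
the job is handed in; nothing more can be done
None
```

The pan is on the unlit white ring, within about 4 mm of its centre, and the roll is held still in the tongs about 9 cm above it; handed in at about 21.5 s, and the gripper touched no rolls (a first try at the handle closed on air, without moving the pan).

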